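# Pin the lid back onto a power-supply case

## Robot

A 6-joint arm with a two-finger parallel gripper is mounted at the origin on the work surface. World frame = base frame: x ahead of the robot, y to its left, z up, the work surface at z = 0. Lengths are in mm, angles in rad, forces in N, time in s.
With the tool pointing down it reaches from about 325 to 1000 mm from the base axis. Payload 5.1 kg.
Tool frame: the origin (TCP) lies on the centre line of the jaws, within the pads' length; the fingertips stand 17 mm ahead of it and the grasp point (between the pads) lies 2 mm behind it (manip.finger_overhang is the distance from the TCP to the fingertips, in mm); z points along the fingers, y is the line along which they close (so a half turn about z gives the same grasp; the last joint's range is limited). The gripper opens to 85 mm and grips with 20 to 120 N. Pads are 22 mm wide; open, the fingers measure 114 mm over their backs; the gripper's body (76 mm by 85 mm) begins 54 mm behind the grasp point. The pads swing forward as they close: fully open they stand 13 mm farther back than shut.
Start: joints at [-1.194, 0.124, 1.65, -0, 1.367, -0.083], TCP at [288.417, -582.495, 222.222] pointing down, gripper open.
Joint ranges: [-2.61, 2.61], [-1.02, 2.33], [0.03, 2.71], [-1.35, 4.49], [0.32, 2.68], [-2.91, 2.91]. Speed limits (rad/s): [2.57, 2.57, 3.14, 3.14, 3.14, 3.14].

## Interface

Orientations are given as a 3x3 rotation matrix whose columns are the frame's x, y, z axes.
In Python, from station import manip, imaging gives the robot as it stands.
- The arm moves only by the shell command python3 -m creep 'ROWS'. ROWS is JSON, a list of rows, each an object of numbers: "gripper": the opening, from 0 (shut) to 1 (fully open); "dx", "dy", "dz": the shift along the tool's x, y, z in m; "turn": the turn about the tool's z in rad. In form: [{"gripper": .., "dx": .., "dy": .., "dz": .., "turn": ..}, ...]. A call has 1 to 8 rows; each row shifts and turns the commanded pose from where the row before left it, along the tool's axes as they then stand; what a row does not reach is not made up. A row lasts 1/10 s, in which the tool goes at most 50 mm and 8.59 degrees, less where a joint would pass 70% of its speed; a pose out of reach is approached as far as the arm can. A call is refused whole if a number of a shift passes 0.05 or a number of a turn 0.15, either way. A call with a gripper value outside its range is refused whole. The fingers move at their own pace and stop on an object; the grip force is fixed at half the most. Time passes only in rows, so rows that do not move let the fingers close. It gives the time, the measured TCP pose, the force, the opening and the grip force at its end, in the units of the state.
- manip.get_state(): the state, without advancing time (a new reading comes with each control period).
- imaging.read_camera(name): name is "side" or "top" or "wrist"; returns (picture, depth): 400x640x3 uint8, red, green, blue; 400x640 float32, mm along the optical axis (not along the pixel's ray), 0 where there is no reading.
- imaging.camera_model(name): a dict with "fx", "fy", "cx", "cy" (pixels), "xyz" and "rotation" of the camera in the world; the wrist camera has in their place "tool_from_camera" (4x4, takes a point from camera to tool coordinates, whose origin is the TCP and whose axes are the flange's). Camera axes: x right, y up, looking along -z (the intrinsics and any distortion apply to the point x, -y, -z); pixel columns grow to the right and rows downward; lengths in mm; the calibration is good to about 2 mm. The wrist camera is an equidistant fisheye: a pixel r from the principal point sees the ray r / f radians off the axis. A picture is of the moment at which its call begins: read the wrist's pose just before it. camera_model takes no time and is no camera call.
- manip.finish_job(): hands the job in; it is judged then, once.
The state is a dict: "clock": time; "joints": joint angles; "joint_velocities": joint speeds; "joint_efforts": joint torques, N m; "ee_pos": TCP position; "orientation": TCP orientation; "contact_force": force on the tool from outside, world axes, zero at the start; "ft_torque": the same for the moment, N m; "grip_width": finger opening in mm; "finger_force": force on a finger pad.
Only numpy, scipy, OpenCV 4.12 (cv2) and the standard library are available. Lean on these libraries where they do the work, as an engineer would, in place of code of your own. Each camera call takes 0.05 s, during which the arm holds its last target. There are 200 camera calls.

## Task

The lid is already lying on the power-supply case with its hinge knuckles lined up, but the hinge pin is out. Pick up the long thin pin from the bench (not the short one, not the thick one) and slide it, rod first, through all three knuckles from the hinge's flared right-hand end until it is fully home with its square grip against the first knuckle, then let go. Leave the lid lying closed in its place.

Things in the scene. Friction and masses are not known exactly. Their poses are not given: they have to be found in the camera images.
- pin: Long thin steel pin lying level on the bench, right of the robot, near two wrong pins with equal grips (rod 65 mm long; rod 23 mm thick), in any order. Square grip 24 x 24 x 50 mm, then a rod 12 mm thick, 165 mm long, its last 14 mm tapering to 5. Origin on the axis where rod meets grip, 12 mm up. x runs along the rod to its tip: grip at x = -50 to 0. z up. 0.22 kg, balances 5 mm inside the grip.
- pin_tip (a point): Tip of that pin's rod, on its axis, 165 mm along x from pin.
- hinge_mouth (a point): Centre of the hinge's flared open end (the right-hand end, on the case's far edge), 113 mm above the bench. y: level along the hinge axis, the way the pin goes in; x: level, away from the case; z up. Three tubes at y = 0-40 (case), 50-90 (lid), 100-140 mm (case), 28 mm outside, bore 18; the mouth flares to 22 mm inside. Free space at y < 0. Case wall at x = -20 mm, starting at y = 4 mm.
- lid: Loose sheet-metal lid, 182 x 174 x 5 mm, 0.45 kg, lying closed on the fixed case (180 x 170 mm, 110 mm high), kept within 3 mm by a rim beneath. The middle knuckle is on its far edge; a low black grip stands 15 mm above the plate's underside near its near edge. Origin: centre of the plate's underside, 110 mm above the bench; z up.
Not all that is in view belongs to the job. What is shaped like the pin but black is not meant.

How it is judged (in metres and radians):
At the end, for the whole second after the job is handed in: The long thin pin rests through all three knuckles: stop face 15 mm or less short of the mouth, within 12 mm of the hinge axis sideways and in height, tip over 145 mm past the mouth, rod within 10 degrees of the axis; lid lying closed within 10 mm of its start (y of pin in the frame of hinge_mouth between -0.015 and 0.01 m and x of pin in the frame of hinge_mouth between -0.012 and 0.012 m and z of pin in the frame of hinge_mouth between -0.012 and 0.012 m and y of pin_tip in the frame of hinge_mouth above 0.145 m and angle between the x axis of pin and the y axis of hinge_mouth, either way round below 0.17 rad and linear speed of pin below 0.02 m/s and distance of lid from where it was at the start of the episode below 0.01 m and angle between lid's own z axis and vertical below 0.1 rad); the robot touches nothing.
It also fails if it takes over 38 s, if anything falls off the work surface, if the arm or the gripper's body presses on something with over 40 N, if the wrist force passes 120 N, or if a joint passes its speed limit or range.

## Working session

There is one attempt and no reset: what is moved stays moved. The work goes in short steps, Python scripts to look and compute and a shell command to move; the robot and the scene stay as the last step left them, time stands still between calls to the robot, and variables do not carry over. Pictures are saved under pics/ and viewed, at most 10 in all, crops included, and the job is handed in when it is done.

```bash
mkdir -p pics; ls
cat > h.py <<'E'
import numpy as np, cv2
from station import manip, imaging
def cam(n):
    m=imaging.camera_model(n); s=manip.get_state()
    if n=="wrist":
        T=np.array(m["tool_from_camera"]);R=np.array(s["orientation"]);p=np.array(s["ee_pos"])
        return m,R@T[:3,:3],R@T[:3,3]+p
    return m,np.array(m["rotation"]),np.array(m["xyz"])
def ray(n,u,v,c=None):
    m,R,o=c or cam(n)
    a=(u-m["cx"])/m["fx"];b=(v-m["cy"])/m["fy"]
    if n=="wrist":
        r=np.hypot(a,b);k=np.sin(r)/r if r>1e-9 else 1
        d=np.array([a*k,-b*k,-np.cos(r)])
    else: d=np.array([a,-b,-1.])
    return o,R@d
def onz(n,u,v,z,c=None):
    o,d=ray(n,u,v,c); return o+d*(z-o[2])/d[2]
def proj(n,P,c=None):
    m,R,o=c or cam(n); q=R.T@(np.array(P)-o)
    x,y,z=q[0],-q[1],-q[2]
    if n=="wrist":
        h=np.hypot(x,y);t=np.arctan2(h,z);return m["cx"]+m["fx"]*t*x/h,m["cy"]+m["fy"]*t*y/h
    return m["cx"]+m["fx"]*x/z,m["cy"]+m["fy"]*y/z
E
python3 - <<'E'
from h import *
for n in("top","side","wrist"):
    m=imaging.camera_model(n);print(n,{k:(np.round(v,3).tolist() if not isinstance(v,str) else v) for k,v in m.items()})
    p,d=imaging.read_camera(n);cv2.imwrite(f"pics/{n}0.png",p[:,:,::-1]);np.savez(f"{n}0.npz",p=p,d=d)
print({k:np.round(v,3).tolist() for k,v in manip.get_state().items()})
E
```

```text
pics
top {'fx': 366.344, 'fy': 366.344, 'cx': 324.382, 'cy': 195.722, 'xyz': [361.719, -135.927, 900.932], 'rotation': [[-0.028, 0.997, -0.071], [-1.0, -0.029, -0.013], [-0.015, 0.071, 0.997]]}
side {'fx': 378.731, 'fy': 378.731, 'cx': 320.055, 'cy': 204.232, 'xyz': [21.833, 623.369, 672.454], 'rotation': [[-0.895, 0.251, -0.37], [-0.447, -0.501, 0.741], [0.001, 0.828, 0.561]]}
wrist {'fx': 309.707, 'fy': 309.707, 'cx': 321.914, 'cy': 199.256, 'tool_from_camera': [[-0.001, 0.966, 0.259, 64.922], [1.0, 0.001, 0.001, 0.112], [0.001, 0.259, -0.966, -152.643], [0.0, 0.0, 0.0, 1.0]]}
{'clock': 0.15, 'joints': [-1.194, 0.124, 1.651, -0.0, 1.368, -0.083], 'joint_velocities': [0.0, -0.001, -0.004, 0.0, 0.0, 0.002], 'joint_efforts': [0.001, -42.423, -36.601, -0.0, 0.005, -0.0], 'ee_pos': [288.235, -582.055, 221.232], 'orientation': [[0.896, 0.444, -0.001], [0.444, -0.896, 0.002], [0.0, -0.002, -1.0]], 'contact_force': [0.007, 0.043, -1.235], 'ft_torque': [0.005, -0.029, -0.092], 'finger_force': 0.0, 'grip_width': 85.5}
```

View pics/top0.png

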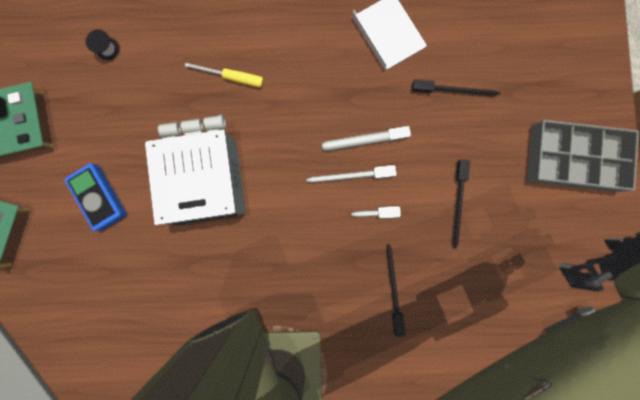

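View pics/side0.png

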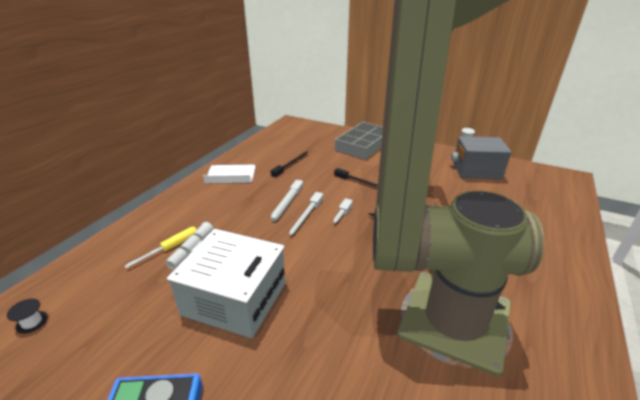

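The candidates are: thick pin (366,139), long thin pin (352,175), short pin (376,212), and black pin-shaped items (455,88), (461,203), (394,290). The long thin white one at (352,175) fits. The hinge knuckles are at (165–225,127), with the mouth at about (225,122).

Run:
```python
from h import *
p=cv2.imread("pics/top0.png")
a=cv2.resize(p[100:230,135:255],None,fx=3.3,fy=3.3,interpolation=cv2.INTER_CUBIC)
b=cv2.resize(p[100:230,295:415],None,fx=3.3,fy=3.3,interpolation=cv2.INTER_CUBIC)
cv2.imwrite("pics/crop1.png",np.hstack([a,b]))
hsv=cv2.cvtColor(p,cv2.COLOR_BGR2HSV)
m=((hsv[...,1]<70)&(hsv[...,2]>110)).astype(np.uint8)
n,l,st,c=cv2.connectedComponentsWithStats(m)
for i in range(1,n):
    if st[i,4]<60: continue
    pts=np.argwhere(l==i)[:,::-1].astype(np.float32)
    print(st[i].tolist(),np.round(cv2.minAreaRect(pts),1).tolist() if 0 else [np.round(x,1) for x in cv2.minAreaRect(pts)])
```

```text
[353, 0, 74, 70, 3001] [array([388.7,  29.1]), array([68.9, 48.7]), np.float64(58.4)]
[625, 0, 15, 93, 1046] [array([632.,  46.]), array([92., 14.]), np.float64(90.0)]
[185, 63, 37, 12, 152] [array([202.8,  68.3]), array([37.1,  4.3]), np.float64(12.5)]
[7, 91, 16, 14, 179] [array([14.5, 97.5]), array([13., 15.]), np.float64(90.0)]
[12, 113, 10, 11, 63] [array([ 17. , 117.6]), array([9. , 9.9]), np.float64(76.0)]
[145, 114, 91, 112, 7807] [array([188.9, 169.4]), array([102.8,  83. ]), np.float64(83.3)]
[538, 120, 101, 71, 2859] [array([588.4, 154.9]), array([98.3, 60.5]), np.float64(6.5)]
[322, 126, 89, 24, 929] [array([365.8, 138.5]), array([12.3, 90. ]), np.float64(79.7)]
[306, 165, 91, 18, 707] [array([351. , 175.1]), array([12.4, 90.4]), np.float64(83.7)]
[83, 193, 18, 18, 269] [array([ 91.5, 201.5]), array([17., 17.]), np.float64(90.0)]
[351, 206, 50, 13, 445] [array([375.5, 212. ]), array([12., 49.]), np.float64(90.0)]
[0, 331, 52, 69, 1809] [array([ 25.5, 365. ]), array([51., 68.]), np.float64(0.0)]
[269, 332, 50, 21, 498] [array([293.6, 342.1]), array([19.7, 49. ]), np.float64(88.2)]
```

View pics/crop1.png

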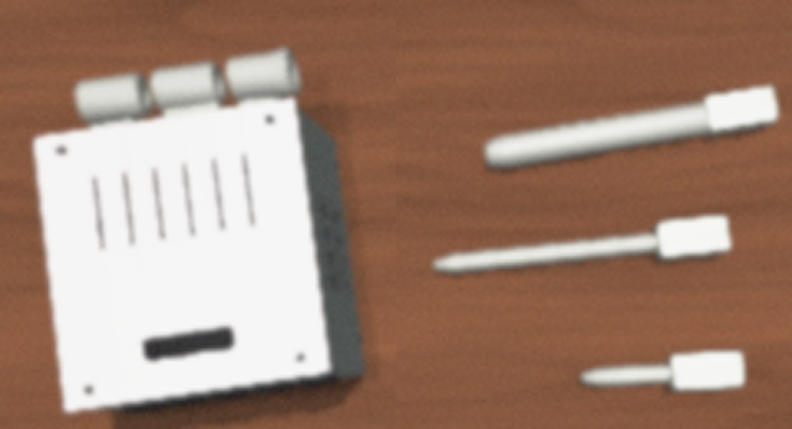

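The crop shows the middle pin (tip ≈(307,180), grip end ≈(396,171)) is the long thin one. The others are thick-rodded or short. The flared mouth is the right-hand tube's right end, about (225,122).

```bash
cat > cloud.py <<'E'
from h import *
def cloud(n,d,u0,u1,v0,v1,c=None):
    m,R,o=c or cam(n); v,u=np.mgrid[v0:v1,u0:u1]; z=d[v0:v1,u0:u1]
    a=(u-m["cx"])/m["fx"];b=(v-m["cy"])/m["fy"]
    return (np.stack([a*z,-b*z,-z],-1)@R.T+o), z
E
python3 - <<'E'
from cloud import *
d=np.load("top0.npz");dd=d["d"];p=d["p"]
P,z=cloud("top",dd,155,235,110,140)
print("plate z",np.median(cloud("top",dd,165,225,150,190)[0][...,2]), "bench",np.median(cloud("top",dd,250,290,150,190)[0][...,2]))
hsv=cv2.cvtColor(p,cv2.COLOR_RGB2HSV)
m=(hsv[...,1]<70)&(hsv[...,2]>110)
# pin
for nm,(u0,u1) in dict(rod=(312,370),grip=(376,393)).items():
    L=[];W=[]
    for u in range(u0,u1):
        r=np.where(m[160:186,u])[0]+160; L.append(onz("top",u,(r.min()+r.max())/2,12 if nm=="rod" else 20)[:2]);W.append(len(r))
    L=np.array(L);k=np.polyfit(L[:,1],L[:,0],1);print(nm,"x=k*y+c",k,"w",np.mean(W),"res",np.std(L[:,0]-np.polyval(k,L[:,1])))
for uv,zz in (((306.5,180),12),((397,170.6),20),((374.5,173),12)): print(uv,onz("top",*uv,zz))
# width profile across the columns
print([int(m[160:186,u].sum()) for u in range(304,400)])
# knuckles
for u in range(160,228,3):
    c=P[:,u-155];i=np.argmax(c[:,2]);
    sel=c[:,2]>119
    rows=np.where(m[105:140,u])[0]
    print(u,rows.min()+105 if len(rows) else None,"edge x@118:",np.round(onz("top",u,rows.min()+105-.5,118)[:2],1),"ridge",np.round(c[i],1),np.round(c[::3,2],0).astype(int).tolist())
E
```

```text
plate z 115.10512040468205 bench 0.08298751583919284
rod x=k*y+c [-7.40133098e-02  4.59596374e+02] w 6.482758620689655 res 0.37293902572831156
grip x=k*y+c [-8.21870542e-02  4.57231500e+02] w 12.588235294117647 res 0.35626505582885915
(306.5, 180) [465.16696788 -82.18144525  12.        ]
(397, 170.6) [ 480.57103889 -301.94176323   20.        ]
(374.5, 173) [ 477.40319992 -248.5058816    12.        ]
[0, 0, 2, 4, 4, 5, 6, 6, 6, 7, 7, 7, 7, 6, 6, 6, 6, 6, 7, 7, 7, 7, 6, 6, 6, 6, 6, 6, 7, 7, 7, 7, 6, 6, 6, 6, 6, 7, 7, 7, 7, 7, 7, 6, 6, 6, 6, 7, 7, 7, 7, 6, 6, 6, 6, 6, 7, 7, 7, 7, 7, 7, 6, 6, 6, 6, 7, 7, 7, 9, 10, 11, 12, 13, 13, 13, 13, 13, 12, 12, 12, 12, 13, 13, 13, 13, 13, 12, 12, 12, 12, 10, 5, 0, 0, 0]
160 124 edge x@118: [586.6 229. ] ridge [576.4 224.9 126.8] [1, 2, 0, 0, 0, 123, 126, 124, 121, -1]
163 124 edge x@118: [586.4 222.4] ridge [571.5 217.8 127.9] [5, 0, 1, 1, -1, 126, 126, 124, 122, 107]
166 123 edge x@118: [588.4 215.8] ridge [571.4 211.5 127.4] [0, -2, 0, 1, -1, 124, 127, 126, 121, 108]
169 123 edge x@118: [588.2 209.2] ridge [573.5 205.2 127.1] [1, -1, 0, -1, -1, 12
[... 1432 characters left out ...]
] [2, -2, -1, 126, 126, 125, 118, 111, 116, 114]
214 116 edge x@118: [600.6 110.3] ridge [589.7 107.  128.4] [0, 3, 117, 128, 127, 122, 117, 113, 114, 116]
217 115 edge x@118: [602.6 103.7] ridge [589.5 100.5 128.7] [0, -3, 123, 129, 126, 122, 114, 117, 117, 115]
220 114 edge x@118: [604.7  97.1] ridge [580.3  93.8 129.3] [0, 1, 128, 128, 126, 124, 114, 114, 115, 115]
223 116 edge x@118: [600.   90.5] ridge [577.7  89.5 122.1] [1, 0, 110, 107, 104, 122, 111, 115, 116, 112]Traceback (most recent call last):
  File "<stdin>", line 21, in <module>
    return umr_minimum(a, axis, None, out, keepdims, initial, where)
ValueError: zero-size array to reduction operation minimum which has no identity
```

Run:
```python
from cloud import *
from scipy.optimize import least_squares
dd=np.load("top0.npz")["d"]
P,z=cloud("top",dd,158,232,108,142); Q=P[(z>0)&(P[...,2]>119.5)&(P[...,2]<135)&(P[...,0]>550)]
f=lambda q:(np.hypot((Q[:,0]-q[0]-q[1]*(Q[:,1]-150))/np.hypot(1,q[1]),Q[:,2]-q[2])-14)
r=least_squares(f,[577,-.13,113],loss="soft_l1");print(len(Q),r.x,np.std(r.fun))
c=r.x
n=np.array([-np.sin(-np.arctan(c[1])),np.cos(np.arctan(c[1]))]);h=n/np.hypot(*n);s=(Q[:,:2]-[c[0],150])@h
print(h,np.round(np.sort(s)[[0,5,10,-10,-5,-1]],1))
hs=np.histogram(s,np.arange(-80,80,3));print(list(zip(hs[1].tolist(),hs[0].tolist())))
P,z=cloud("top",dd,370,402,160,186);Q=P[(z>0)&(P[...,2]>19)&(P[...,2]<28)]
print("grip",len(Q),cv2.minAreaRect(Q[:,:2].astype(np.float32)),Q.mean(0))
```

```text
616 [ 5.81606332e+02 -1.24286225e-01  1.12842748e+02] 1.2677681011378101
[-0.12333728  0.99236481] [-59.9 -59.  -58.4  78.2  79.   80.6]
[(-80, 0), (-77, 0), (-74, 0), (-71, 0), (-68, 0), (-65, 0), (-62, 6), (-59, 19), (-56, 14), (-53, 15), (-50, 15), (-47, 15), (-44, 14), (-41, 18), (-38, 16), (-35, 11), (-32, 17), (-29, 16), (-26, 14), (-23, 15), (-20, 2), (-17, 0), (-14, 0), (-11, 11), (-8, 18), (-5, 13), (-2, 17), (1, 16), (4, 15), (7, 14), (10, 15), (13, 14), (16, 14), (19, 16), (22, 17), (25, 14), (28, 11), (31, 0), (34, 0), (37, 1), (40, 19), (43, 13), (46, 15), (49, 17), (52, 14), (55, 15), (58, 16), (61, 14), (64, 12), (67, 19), (70, 14), (73, 14), (76, 16)]
grip 213 ((479.78253173828125, -266.88177490234375), (23.915668487548828, 60.1053581237793), 4.29014253616333) [ 479.82990198 -270.88842555   23.98666806]
```

```bash
python3 -m creep '[{"gripper":1,"turn":-0.1484},{"gripper":1,"turn":-0.1484},{"gripper":1,"turn":-0.1484},{"gripper":1,"turn":-0.1484},{"gripper":1,"turn":-0.1484},{"gripper":1,"turn":-0.1484},{"gripper":1,"turn":-0.1484},{"gripper":1,"turn":-0.1484}]'
python3 -m creep '[{"gripper":1,"dx":0.037,"dy":0.027,"dz":0.008},{"gripper":1,"dx":0.037,"dy":0.027,"dz":0.008},{"gripper":1,"dx":0.037,"dy":0.027,"dz":0.008},{"gripper":1,"dx":0.037,"dy":0.027,"dz":0.008},{"gripper":1,"dx":0.037,"dy":0.027,"dz":0.008},{"gripper":1,"dx":0.037,"dy":0.027,"dz":0.008},{"gripper":1,"dx":0.037,"dy":0.027,"dz":0.008},{"gripper":1,"dx":0.037,"dy":0.027,"dz":0.008}]'
python3 -m creep '[{"gripper":1},{"gripper":1}]'
```

```text
invalid input at $[0]: expected keys gripper, dx, dy, dz, turn
invalid input at $[0]: expected keys gripper, dx, dy, dz, turn
invalid input at $[0]: expected keys gripper, dx, dy, dz, turn
```

```bash
python3 -m creep '[{"gripper":1,"dx":0,"dy":0,"dz":0,"turn":-0.1484},{"gripper":1,"dx":0,"dy":0,"dz":0,"turn":-0.1484},{"gripper":1,"dx":0,"dy":0,"dz":0,"turn":-0.1484},{"gripper":1,"dx":0,"dy":0,"dz":0,"turn":-0.1484},{"gripper":1,"dx":0,"dy":0,"dz":0,"turn":-0.1484},{"gripper":1,"dx":0,"dy":0,"dz":0,"turn":-0.1484},{"gripper":1,"dx":0,"dy":0,"dz":0,"turn":-0.1484},{"gripper":1,"dx":0,"dy":0,"dz":0,"turn":-0.1484}]'
python3 -m creep '[{"gripper":1,"dx":0.037,"dy":0.027,"dz":0.008,"turn":0},{"gripper":1,"dx":0.037,"dy":0.027,"dz":0.008,"turn":0},{"gripper":1,"dx":0.037,"dy":0.027,"dz":0.008,"turn":0},{"gripper":1,"dx":0.037,"dy":0.027,"dz":0.008,"turn":0},{"gripper":1,"dx":0.037,"dy":0.027,"dz":0.008,"turn":0},{"gripper":1,"dx":0.037,"dy":0.027,"dz":0.008,"turn":0},{"gripper":1,"dx":0.037,"dy":0.027,"dz":0.008,"turn":0},{"gripper":1,"dx":0.037,"dy":0.027,"dz":0.008,"turn":0}]'
python3 -m creep '[{"gripper":1,"dx":0,"dy":0,"dz":0,"turn":0},{"gripper":1,"dx":0,"dy":0,"dz":0,"turn":0}]'
```

```text
clock: 0.95
ee_pos: [288.3, -582.2, 221.7]
orientation: [[-0.082, 0.997, -0.0], [0.997, 0.082, 0.001], [0.001, -0.0, -1.0]]
contact_force: [-0.6, -0.7, 0.3]
grip_width: 85.8
finger_force: 0.0
clock: 1.75
ee_pos: [481.8, -269.1, 157.7]
orientation: [[-0.076, 0.997, -0.0], [0.997, 0.076, 0.0], [0.0, -0.0, -1.0]]
contact_force: [-0.2, -0.9, -0.5]
grip_width: 85.5
finger_force: 0.0
clock: 1.95
ee_pos: [481.3, -269.9, 157.7]
orientation: [[-0.079, 0.997, -0.001], [0.997, 0.079, 0.0], [0.0, -0.001, -1.0]]
contact_force: [-0.5, -1.0, 0.3]
grip_width: 85.3
finger_force: 0.0
```

Run:
```python
from h import *
c=cam("wrist");p,d=imaging.read_camera("wrist")
o=p[:,:,::-1].copy();np.savez("w1.npz",p=p,d=d)
for y in (-83,-248,-298):
    u,v=proj("wrist",[459.6-.076*y,y,12],c);print(y,u,v);cv2.circle(o,(int(u),int(v)),4,(0,0,255),1)
cv2.imwrite("pics/w1.png",o)
```

```text
-83 321.76427023146294 -2.2766516075594154
-248 321.4146838215486 162.693622804348
-298 321.3313858760455 212.08625386227098
```

View pics/w1.png

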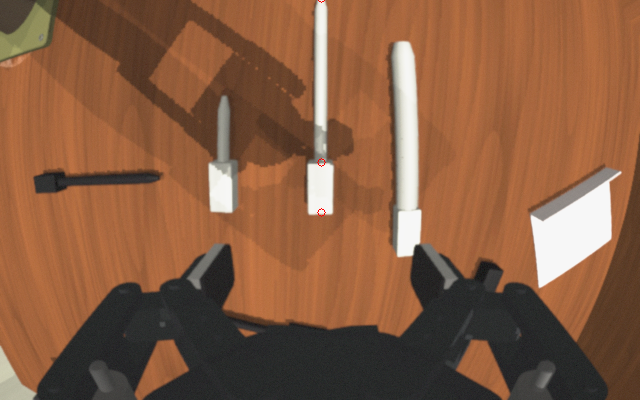

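The pin's grip (320,162–212) lies dead centre between the jaws, and the projected marks agree. I'll descend and grasp.

```bash
python3 -m creep '[{"gripper":1,"dx":0.003,"dy":-0.001,"dz":0.03,"turn":0},{"gripper":1,"dx":0,"dy":0,"dz":0.03,"turn":0},{"gripper":1,"dx":0,"dy":0,"dz":0.03,"turn":0},{"gripper":1,"dx":0,"dy":0,"dz":0.026,"turn":0},{"gripper":1,"dx":0,"dy":0,"dz":0.015,"turn":0},{"gripper":1,"dx":0,"dy":0,"dz":0.005,"turn":0},{"gripper":0.6,"dx":0,"dy":0,"dz":0,"turn":0},{"gripper":0.3,"dx":0,"dy":0,"dz":0,"turn":0}]'
python3 -m creep '[{"gripper":0,"dx":0,"dy":0,"dz":0,"turn":0},{"gripper":0,"dx":0,"dy":0,"dz":0,"turn":0},{"gripper":0,"dx":0,"dy":0,"dz":0,"turn":0},{"gripper":0,"dx":0,"dy":0,"dz":0,"turn":0},{"gripper":0,"dx":0,"dy":0,"dz":0,"turn":0}]'
```

```text
clock: 2.8
ee_pos: [480.9, -269.0, 23.7]
orientation: [[-0.076, 0.997, 0.002], [0.997, 0.076, -0.001], [-0.002, 0.002, -1.0]]
contact_force: [0.0, -0.4, 0.1]
grip_width: 58.8
finger_force: 0.0
clock: 3.3
ee_pos: [480.1, -268.0, 22.3]
orientation: [[-0.076, 0.997, 0.0], [0.997, 0.076, -0.0], [-0.0, 0.0, -1.0]]
contact_force: [-0.1, 0.4, -0.3]
grip_width: 0.2
finger_force: 0.0
```

Run:
```python
from h import *
print(manip.finger_overhang)
p,d=imaging.read_camera("wrist")
cv2.imwrite("pics/w2.png",p[:,:,::-1]);np.savez("w2.npz",p=p,d=d)
```

```text
17.0
```

View pics/w2.png

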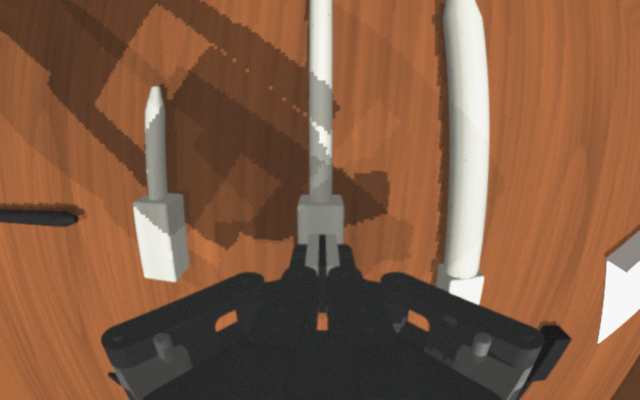

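Run:
```python
from h import *
c=cam("wrist");d=np.load("w2.npz")["d"]
print(c[2])
for a in ([0,0,0],[0,0,17],[11,0,17],[11,0,-10]):
    s=manip.get_state();P=np.array(s["orientation"])@np.array(a,float)+s["ee_pos"];print(a,P,proj("wrist",P,c))
print("pin",[proj("wrist",[459.6-.076*y,y,24],c) for y in(-248,-298)])
for uv in((312,220),(335,220),(305,260),(340,260),(322,245),(310,250),(335,250),(320,300),(320,120),(162,260)):
    r=ray("wrist",*uv,c);fw=-c[1][:,2];z=d[uv[1],uv[0]];print(uv,z,np.round(r[0]+r[1]*z/(r[1]@fw),1))
```

```text
[ 474.72833885 -203.0711484   174.90601491]
[0, 0, 0] [ 480.03424531 -267.93307709   22.2630978 ] (np.float64(322.79503023695395), np.float64(243.1272857848386))
[0, 0, 17] [ 480.03451826 -267.93309652    5.2630978 ] (np.float64(322.7321489188328), np.float64(231.76057802751347))
[11, 0, 17] [ 479.19606741 -256.96509761    5.26307181] (np.float64(322.7333119685833), np.float64(213.88658239040367))
[11, 0, -10] [ 479.1956339  -256.96506675   32.2630718 ] (np.float64(322.8436555549948), np.float64(230.5427270617741))
pin [(np.float64(322.6856189292721), np.float64(208.22217745078996)), (np.float64(322.6325561435187), np.float64(292.6549778701218))]
(312, 220) 159.03783 [ 473.4 -254.7   24. ]
(335, 220) 157.15013 [ 485.1 -253.2   25.8]
(305, 260) 129.22137 [ 471.9 -261.7   56.7]
(340, 260) 129.77156 [ 486.7 -260.8   56.2]
(322, 245) 136.49922 [ 478.8 -257.8   48.3]
(310, 250) 129.98318 [ 473.7 -257.7   54.9]
(335, 250) 129.3028 [ 484.3 -256.6   55.5]
(320, 300) 118.270584 [ 479.1 -272.    71. ]
(320, 120) 150.76015 [ 473.8 -204.    19.1]
(162, 260) 165.2041 [ 385.6 -287.7   24.7]
```

```bash
python3 - <<'E'
from h import *
c=cam("wrist");q=np.load("w2.npz");d=q["d"];p=q["p"]
fw=-c[1][:,2]
for u in (300,312,322,333,343):
  for v in range(186,262,6):
    r=ray("wrist",u,v,c);z=d[v,u];print(u,v,p[v,u].tolist(),np.round(r[0]+r[1]*z/(r[1]@fw),1).tolist())
E
python3 -m creep '[{"gripper":0,"dx":0,"dy":0,"dz":0,"turn":0}]'
```

```text
300 186 [83, 55, 37] [465.0, -242.4, 1.5]
300 192 [80, 52, 36] [465.1, -246.6, -1.1]
300 198 [109, 102, 95] [465.8, -247.6, 8.6]
300 204 [120, 120, 112] [466.7, -247.2, 22.0]
300 210 [141, 140, 132] [467.0, -249.6, 24.7]
300 216 [132, 132, 122] [467.2, -252.9, 24.3]
300 222 [132, 133, 123] [467.4, -256.1, 24.5]
300 228 [131, 132, 123] [467.5, -259.7, 23.9]
300 234 [131, 131, 123] [467.8, -262.1, 26.2]
300 240 [130, 129, 121] [467.9, -266.4, 23.9]
300 246 [38, 40, 41] [468.8, -262.0, 41.8]
300 252 [44, 46, 45] [469.3, -261.9, 48.5]
300 258 [38, 44, 41] [469.7, -261.3, 56.0]
312 186 [141, 140, 133] [472.1, -238.5, 16.8]
312 192 [132, 133, 123] [472.4, -241.7, 16.8]
312 198 [120, 120, 112] [472.6, -245.2, 15.7]
312 204 [115, 115, 106] [472.9, -246.7, 22.1]
312 210 [131, 130, 122] [473.1, -248.7, 26.1]
312 216 [132, 132, 122] [473.3, -252.5, 24.2]
312 222 [133, 132, 124] [473.5, -255.6, 24.7]
312 228 [132, 132, 123] [473.7, -259.0, 24.4]
312 234 [123, 123, 116] [474.0, -257.7, 36.0]
312 240 [116, 115, 112] [474.2, -257.3, 44.5]
312 246 [119, 118, 113] [474.5, -257.7, 50.4]
312 252 [118, 
[... 1298 characters left out ...]
2 [83, 54, 38] [490.0, -244.3, 0.7]
343 198 [84, 59, 42] [490.4, -247.9, 0.6]
343 204 [96, 85, 77] [490.7, -251.5, 0.5]
343 210 [113, 108, 99] [489.0, -248.7, 22.1]
343 216 [113, 108, 98] [489.2, -251.6, 23.4]
343 222 [107, 99, 90] [489.4, -254.5, 24.3]
343 228 [127, 106, 94] [492.1, -266.2, 1.3]
343 234 [134, 105, 88] [492.5, -270.4, 0.2]
343 240 [134, 105, 85] [492.8, -274.0, 1.1]
343 246 [41, 41, 39] [489.0, -260.7, 41.2]
343 252 [39, 43, 43] [488.5, -260.6, 48.3]
343 258 [43, 47, 44] [488.1, -260.4, 55.0]
clock: 3.45
ee_pos: [480.0, -267.9, 22.2]
orientation: [[-0.076, 0.997, -0.0], [0.997, 0.076, 0.0], [0.0, -0.0, -1.0]]
contact_force: [0.3, -0.4, 0.2]
grip_width: -0.1
finger_force: 0.0
```

The depth shows the closed fingertips ending at about z≈30, above the 24 mm grip and short of where the stated overhang puts them. They shut over the pin without touching it, and it hasn't moved. I'll open, go about 23 mm lower in small steps watching the force, and close again.

```bash
python3 -m creep '[{"gripper":0.7,"dx":0,"dy":-0.001,"dz":-0.005,"turn":0},{"gripper":0.7,"dx":0,"dy":0,"dz":0,"turn":0},{"gripper":0.7,"dx":0,"dy":0,"dz":0,"turn":0},{"gripper":0.7,"dx":0,"dy":0,"dz":0,"turn":0},{"gripper":0.7,"dx":0,"dy":0,"dz":0,"turn":0},{"gripper":0.7,"dx":0,"dy":0,"dz":0.006,"turn":0},{"gripper":0.7,"dx":0,"dy":0,"dz":0.006,"turn":0},{"gripper":0.7,"dx":0,"dy":0,"dz":0.006,"turn":0}]'
python3 -m creep '[{"gripper":0.7,"dx":0,"dy":0,"dz":0.004,"turn":0},{"gripper":0.7,"dx":0,"dy":0,"dz":0.002,"turn":0},{"gripper":0.7,"dx":0,"dy":0,"dz":0,"turn":0}]'
python3 - <<'E'
from cloud import *
c=cam("wrist");p,d=imaging.read_camera("wrist");np.savez("w3.npz",p=p,d=d);cv2.imwrite("pics/w3.png",p[:,:,::-1])
E
```

```text
clock: 4.25
ee_pos: [478.7, -267.9, 8.3]
orientation: [[-0.076, 0.997, -0.001], [0.997, 0.076, 0.0], [0.0, -0.001, -1.0]]
contact_force: [-0.5, 0.5, -0.1]
grip_width: 60.0
finger_force: 0.0
clock: 4.55
ee_pos: [478.8, -267.9, 2.7]
orientation: [[-0.076, 0.997, -0.001], [0.997, 0.076, 0.001], [0.001, -0.001, -1.0]]
contact_force: [-0.4, -0.6, -0.8]
grip_width: 59.9
finger_force: 0.0
```

View pics/w3.png

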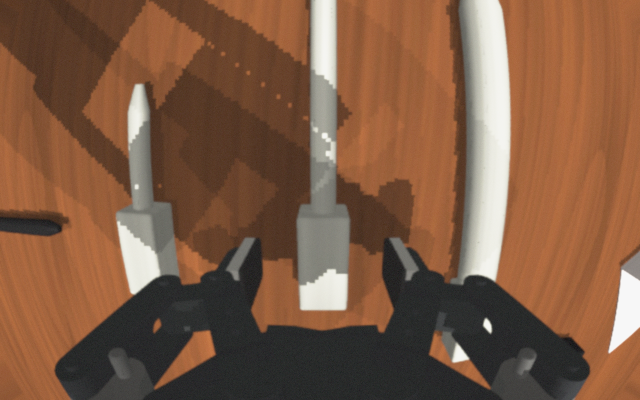

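The fingers now straddle the grip (298–350, 205–310) with their tips at rows 240–290. I'll go 4 mm lower and close.

```bash
python3 -m creep '[{"gripper":0.7,"dx":0,"dy":0,"dz":0.002,"turn":0},{"gripper":0.7,"dx":0,"dy":0,"dz":0.002,"turn":0},{"gripper":0.3,"dx":0,"dy":0,"dz":0,"turn":0},{"gripper":0,"dx":0,"dy":0,"dz":0,"turn":0},{"gripper":0,"dx":0,"dy":0,"dz":0,"turn":0},{"gripper":0,"dx":0,"dy":0,"dz":0,"turn":0},{"gripper":0,"dx":0,"dy":0,"dz":0,"turn":0},{"gripper":0,"dx":0,"dy":0,"dz":0,"turn":0}]'
```

```text
clock: 5.4
ee_pos: [479.3, -268.3, -0.5]
orientation: [[-0.076, 0.997, 0.001], [0.997, 0.076, -0.0], [-0.0, 0.001, -1.0]]
contact_force: [0.9, -0.4, 2.5]
grip_width: 22.1
finger_force: 61.4
```

```bash
python3 -m creep '[{"gripper":0,"dx":0,"dy":0,"dz":-0.006,"turn":0},{"gripper":0,"dx":0,"dy":0,"dz":-0.014,"turn":0},{"gripper":0,"dx":0,"dy":0,"dz":-0.02,"turn":0},{"gripper":0,"dx":0,"dy":0,"dz":-0.02,"turn":0},{"gripper":0,"dx":0,"dy":0,"dz":-0.02,"turn":0},{"gripper":0,"dx":0,"dy":0,"dz":-0.015,"turn":0},{"gripper":0,"dx":0,"dy":0,"dz":-0.006,"turn":-0.024},{"gripper":0,"dx":0,"dy":0,"dz":0,"turn":-0.024}]'
python3 -m creep '[{"gripper":0,"dx":0.008,"dy":0.01,"dz":0,"turn":0},{"gripper":0,"dx":0.016,"dy":0.018,"dz":0,"turn":0},{"gripper":0,"dx":0.02,"dy":0.024,"dz":0,"turn":0},{"gripper":0,"dx":0.022,"dy":0.025,"dz":0,"turn":0},{"gripper":0,"dx":0.022,"dy":0.025,"dz":0,"turn":0},{"gripper":0,"dx":0.02,"dy":0.023,"dz":0,"turn":0},{"gripper":0,"dx":0.016,"dy":0.018,"dz":0,"turn":0},{"gripper":0,"dx":0.008,"dy":0.01,"dz":0,"turn":0}]'
python3 -m creep '[{"gripper":0,"dx":0,"dy":0,"dz":0,"turn":0},{"gripper":0,"dx":0,"dy":0,"dz":0,"turn":0},{"gripper":0,"dx":0,"dy":0,"dz":0,"turn":0}]'
python3 - <<'E'
from h import *
for n in("wrist","top"):
    p,d=imaging.read_camera(n);np.savez(f"{n}4.npz",p=p,d=d);cv2.imwrite(f"pics/{n}4.png",p[:,:,::-1])
E
```

```text
clock: 6.2
ee_pos: [479.5, -268.4, 101.4]
orientation: [[-0.126, 0.992, 0.002], [0.992, 0.126, -0.001], [-0.001, 0.001, -1.0]]
contact_force: [0.1, -0.2, -2.4]
grip_width: 22.5
finger_force: 60.9
clock: 7.0
ee_pos: [614.9, -115.6, 98.5]
orientation: [[-0.126, 0.992, -0.002], [0.992, 0.126, 0.001], [0.002, -0.002, -1.0]]
contact_force: [0.4, -1.2, -2.7]
grip_width: 22.5
finger_force: 60.9
clock: 7.3
ee_pos: [613.7, -118.8, 99.7]
orientation: [[-0.123, 0.992, -0.001], [0.992, 0.123, -0.0], [0.0, -0.001, -1.0]]
contact_force: [-0.1, -0.3, -2.0]
grip_width: 22.5
finger_force: 60.9
```

View pics/wrist4.png

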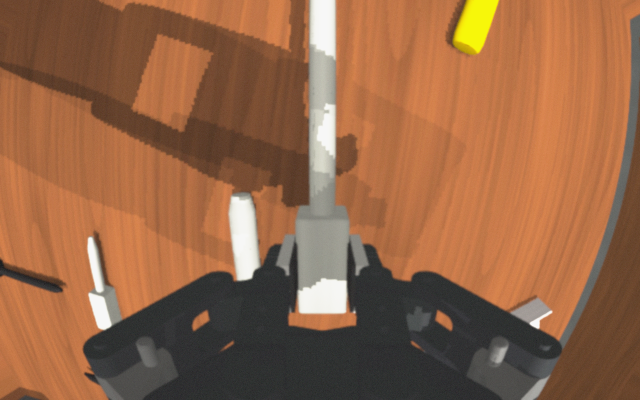

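The pin is held straight (rod on columns 310–335, grip 298–350), but the tip and mouth are beyond the wrist view. I'll measure the rod against the hinge in the top view's depth.

```bash
cat > rel.py <<'E'
from cloud import *
from scipy.optimize import least_squares
def fit(Q,r,q0):
    f=lambda q:(np.hypot((Q[:,0]-q[0]-q[1]*(Q[:,1]-q0[3]))/np.hypot(1,q[1]),(Q[:,2]-q[2]-q[4-1]*(Q[:,1]-q0[3])))-r)
    R=least_squares(f,[q0[0],q0[1],q0[2],0],loss="soft_l1");return R.x,np.std(R.fun)
A=lambda y:(589+.1243*(90.5-y))
def rel(fn,name,c=None,ymax=85,ymin=-85):
    q=np.load(fn);d=q["d"]
    m,R,o=c or cam(name);v,u=np.mgrid[0:400,0:640]
    if name=="top": P,z=cloud("top",d,0,640,0,400)
    else:
        a=(u-m["cx"])/m["fx"];b=(v-m["cy"])/m["fy"];r=np.hypot(a,b)+1e-12
        D=np.stack([a/r*np.tan(r),-b/r*np.tan(r),-np.ones_like(a)],-1);P=(D*d[...,None])@R.T+o;z=d
    L=A(P[...,1]);k=(z>0)&(abs(P[...,0]-L)<15)&(P[...,2]>100)&(P[...,2]<126)&(P[...,1]<ymax)&(P[...,1]>ymin)
    Q=P[k]
    x,s=fit(Q,6,[A(0),-.124,113,0]);ym=Q[:,1].max()
    print(name,len(Q),"axis at y=0:",x,"rms",s,"ymax",ym,"dx off hinge at y=0,ymax",x[0]-A(0),x[0]+x[1]*ym-A(ym),"z at y0,ymax",x[2],x[2]+x[3]*ym)
    return Q
E
python3 - <<'E'
from rel import *
for n in("top","wrist"): Q=rel(f"{n}4.npz",n); print(np.sort(Q[:,1])[-8:])
E
```

```text
top 30 axis at y=0: [ 5.91659076e+02  2.26080923e-02  1.24448793e+02 -2.39010927e-01] rms 0.8047739271637986 ymax 65.25086242853047 dx off hinge at y=0,ymax -8.590073831723885 0.9958058876537734 z at y0,ymax 124.44879335397594 108.85312423760712
[60.61714893 60.73036548 61.46706355 62.52095356 62.61226139 62.63385658
 65.20324763 65.25086243]
wrist 5054 axis at y=0: [ 5.98878596e+02 -1.22472941e-01  1.13307628e+02 -4.44832024e-04] rms 0.5436536839308398 ymax 1.6491763725453126 dx off hinge at y=0,ymax -1.3705541946953872 -1.3675410519884963 z at y0,ymax 113.30762770670437 113.30689410024047
[0.19228278 0.28792728 0.40628627 0.4130243  0.44864802 0.74572675
 1.35582003 1.64917637]
```

View pics/top4.png

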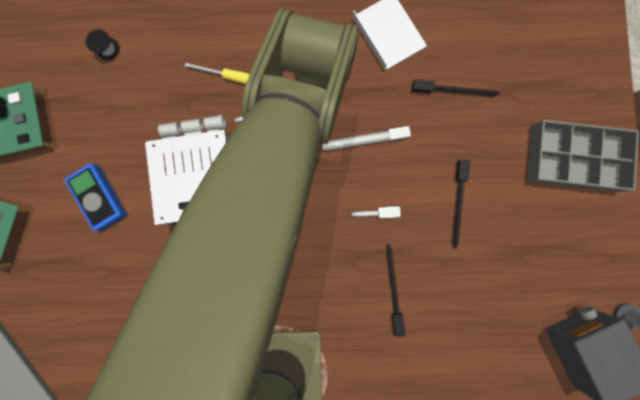

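Run:
```python
from rel import *
p=np.load("top4.npz")["p"];hsv=cv2.cvtColor(p,cv2.COLOR_RGB2HSV);m=(hsv[...,1]<70)&(hsv[...,2]>110)
for u in range(232,248):
    r=np.where(m[110:132,u])[0]+110
    if len(r): P=onz("top",u,(r.min()+r.max())/2,113);print(u,r.min(),r.max(),np.round(P,1),"off",round(P[0]-A(P[1]),1))
```

```text
234 119 120 [591.8  67.8 113. ] off -0.1
235 118 121 [591.7  65.6 113. ] off -0.4
236 118 121 [591.6  63.4 113. ] off -0.7
237 117 121 [592.7  61.1 113. ] off 0.0
238 117 129 [583.7  59.  113. ] off -9.2
239 117 121 [592.5  56.7 113. ] off -0.7
240 116 121 [593.6  54.5 113. ] off 0.1
241 116 121 [593.5  52.3 113. ] off -0.2
242 116 120 [594.6  50.1 113. ] off 0.5
243 117 123 [590.  48. 113.] off -4.3
245 126 126 [576.5  43.7 113. ] off -18.3
```

The rod lies within about 1 mm of the hinge axis, level and parallel, with the tip about 23 mm short of the mouth. I'll start inserting.

```bash
python3 -m creep '[{"gripper":0,"dx":0.005,"dy":0.0005,"dz":0,"turn":0},{"gripper":0,"dx":0.008,"dy":0,"dz":0,"turn":0},{"gripper":0,"dx":0.008,"dy":0,"dz":0,"turn":0},{"gripper":0,"dx":0.008,"dy":0,"dz":0,"turn":0},{"gripper":0,"dx":0.008,"dy":0,"dz":0,"turn":0},{"gripper":0,"dx":0.008,"dy":0,"dz":0,"turn":0},{"gripper":0,"dx":0.005,"dy":0,"dz":0,"turn":0},{"gripper":0,"dx":0,"dy":0,"dz":0,"turn":0}]'
python3 - <<'E'
from rel import *
p,d=imaging.read_camera("wrist");np.savez("wrist5.npz",p=p,d=d);rel("wrist5.npz","wrist",ymin=-35,ymax=80)
E
```

```text
clock: 8.2
ee_pos: [608.7, -67.6, 100.2]
orientation: [[-0.125, 0.992, -0.0], [0.992, 0.125, 0.0], [0.0, -0.0, -1.0]]
contact_force: [0.7, -0.7, -1.5]
grip_width: 22.8
finger_force: 60.9
wrist 5118 axis at y=0: [ 5.99864777e+02 -1.23759782e-01  1.13420100e+02  2.14638491e-04] rms 0.536290312214301 ymax 52.64741208721804 dx off hinge at y=0,ymax -0.38437317487614564 -0.3559320906222183 z at y0,ymax 113.42009991260056 113.43140007369607
```

```bash
python3 -m creep '[{"gripper":0,"dx":0.006,"dy":0,"dz":0,"turn":0},{"gripper":0,"dx":0.012,"dy":0,"dz":0,"turn":0},{"gripper":0,"dx":0.012,"dy":0,"dz":0,"turn":0},{"gripper":0,"dx":0.012,"dy":0,"dz":0,"turn":0},{"gripper":0,"dx":0.012,"dy":0,"dz":0,"turn":0},{"gripper":0,"dx":0.01,"dy":0,"dz":0,"turn":0},{"gripper":0,"dx":0.006,"dy":0,"dz":0,"turn":0},{"gripper":0,"dx":0,"dy":0,"dz":0,"turn":0}]'
python3 - <<'E'
from rel import *
p,d=imaging.read_camera("wrist");np.savez("wrist6.npz",p=p,d=d);rel("wrist6.npz","wrist",ymin=35,ymax=84)
cv2.imwrite("pics/wrist6.png",p[:,:,::-1])
E
```

```text
clock: 9.05
ee_pos: [600.0, 1.9, 100.2]
orientation: [[-0.125, 0.992, 0.0], [0.992, 0.125, -0.0], [-0.0, -0.0, -1.0]]
contact_force: [0.7, 0.2, -0.9]
grip_width: 22.3
finger_force: 60.9
wrist 3018 axis at y=0: [ 5.99756165e+02 -1.23595292e-01  1.13512746e+02 -1.25943292e-03] rms 0.5188101370170014 ymax 83.98813111467578 dx off hinge at y=0,ymax -0.4929846051206823 -0.433797482373393 z at y0,ymax 113.51274573501902 113.40696831743469
```

View pics/wrist6.png

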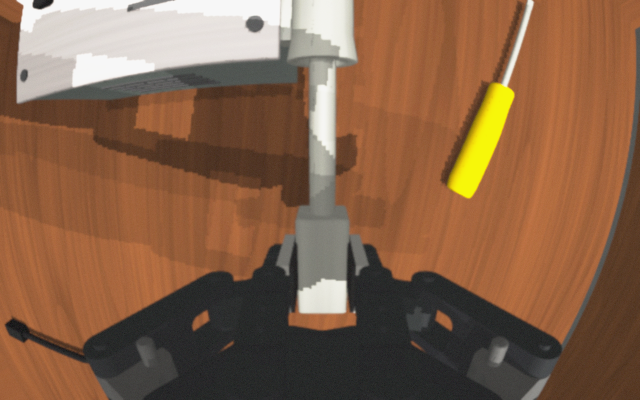

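The rod enters the flared mouth at (322,62), centred. The grip face is at row 208, with about 69 mm to go.

```bash
python3 -m creep '[{"gripper":0,"dx":0.006,"dy":0,"dz":0,"turn":0},{"gripper":0,"dx":0.01,"dy":0,"dz":0,"turn":0},{"gripper":0,"dx":0.01,"dy":0,"dz":0,"turn":0},{"gripper":0,"dx":0.01,"dy":0,"dz":0,"turn":0},{"gripper":0,"dx":0.01,"dy":0,"dz":0,"turn":0},{"gripper":0,"dx":0.008,"dy":0,"dz":0,"turn":0},{"gripper":0,"dx":0.004,"dy":0,"dz":0,"turn":0},{"gripper":0,"dx":0,"dy":0,"dz":0,"turn":0}]'
python3 -m creep '[{"gripper":0,"dx":0.002,"dy":0,"dz":0,"turn":0},{"gripper":0,"dx":0.002,"dy":0,"dz":0,"turn":0},{"gripper":0,"dx":0.001,"dy":0,"dz":0,"turn":0}]'
python3 - <<'E'
from rel import *
c=cam("wrist");p,d=imaging.read_camera("wrist");np.savez("wrist7.npz",p=p,d=d)
fw=-c[1][:,2]
for v in range(160,236,3):
    r=ray("wrist",322,v,c);z=d[v,322];print(v,p[v,322].tolist(),np.round(r[0]+r[1]*z/(r[1]@fw),1).tolist())
E
```

```text
clock: 9.9
ee_pos: [592.9, 59.2, 100.2]
orientation: [[-0.125, 0.992, -0.0], [0.992, 0.125, -0.0], [-0.0, -0.0, -1.0]]
contact_force: [-0.8, -1.0, -0.6]
grip_width: 22.5
finger_force: 60.9
clock: 10.2
ee_pos: [592.4, 63.4, 100.2]
orientation: [[-0.124, 0.992, -0.0], [0.992, 0.124, -0.0], [-0.0, -0.0, -1.0]]
contact_force: [0.1, 0.3, -2.0]
grip_width: 22.4
finger_force: 60.9
160 [141, 141, 134] [586.0, 111.1, 127.6]
163 [142, 142, 133] [586.2, 109.8, 127.2]
166 [141, 142, 132] [586.3, 108.6, 127.2]
169 [142, 140, 131] [586.5, 107.3, 127.1]
172 [140, 140, 128] [586.6, 106.2, 127.9]
175 [142, 139, 130] [586.8, 105.0, 127.8]
178 [135, 135, 126] [586.9, 103.6, 127.3]
181 [112, 112, 104] [587.1, 102.4, 127.3]
184 [114, 117, 107] [587.2, 101.2, 127.8]
187 [117, 118, 109] [587.4, 100.0, 128.1]
190 [115, 115, 109] [587.5, 98.8, 128.4]
193 [107, 104, 100] [587.7, 97.7, 128.9]
196 [96, 97, 90] [587.8, 96.5, 129.0]
199 [98, 97, 91] [588.0, 95.1, 128.8]
202 [97, 96, 91] [588.2, 93.8, 128.6]
205 [98, 98, 92] [588.3, 92.7, 129.3]
208 [93, 94, 88] [588.8, 88.6, 119.6]
211 [93, 92, 86] [589.0, 87.2, 119.6]
214 [94, 91, 86] [589.1, 86.0, 120.5]
217 [86, 84, 79] [589.3, 84.9, 121.5]
220 [92, 91, 85] [589.3, 84.9, 125.5]
223 [97, 98, 91] [589.4, 83.7, 126.0]
226 [95, 95, 89] [589.6, 82.0, 125.1]
229 [95, 95, 89] [589.7, 81.0, 126.2]
232 [97, 96, 90] [590.0, 79.3, 125.3]
235 [95, 95, 88] [590.1, 77.9, 125.4]
```

```bash
python3 -m creep '[{"gripper":0,"dx":0.002,"dy":0,"dz":0,"turn":0},{"gripper":0,"dx":0.0015,"dy":0,"dz":0,"turn":0},{"gripper":0,"dx":0.001,"dy":0,"dz":0,"turn":0},{"gripper":0,"dx":0,"dy":0,"dz":0,"turn":0}]'
python3 -m creep '[{"gripper":0,"dx":0.001,"dy":0,"dz":0,"turn":0},{"gripper":0,"dx":0,"dy":0,"dz":0,"turn":0}]'
python3 - <<'E'
from rel import *
c=cam("wrist");p,d=imaging.read_camera("wrist");np.savez("wrist8.npz",p=p,d=d)
fw=-c[1][:,2]
for v in range(196,230,2):
    r=ray("wrist",322,v,c);z=d[v,322];print(v,np.round(r[0]+r[1]*z/(r[1]@fw),1).tolist())
E
```

```text
clock: 10.65
ee_pos: [591.7, 68.1, 100.2]
orientation: [[-0.124, 0.992, -0.0], [0.992, 0.124, 0.0], [0.0, -0.0, -1.0]]
contact_force: [-0.4, -0.2, -2.0]
grip_width: 22.3
finger_force: 60.9
clock: 10.85
ee_pos: [591.6, 69.1, 100.2]
orientation: [[-0.124, 0.992, -0.0], [0.992, 0.124, 0.0], [0.0, -0.0, -1.0]]
contact_force: [0.2, -0.2, -2.0]
grip_width: 22.4
finger_force: 60.9
196 [587.1, 101.6, 126.9]
198 [587.2, 100.7, 126.9]
200 [587.3, 100.3, 128.5]
202 [587.4, 99.6, 129.0]
204 [587.5, 98.8, 129.3]
206 [587.6, 97.7, 128.6]
208 [587.7, 96.9, 128.8]
210 [587.8, 96.0, 128.5]
212 [587.9, 95.3, 129.2]
214 [588.0, 94.4, 129.2]
216 [588.1, 93.6, 129.3]
218 [588.3, 92.4, 128.3]
220 [588.3, 92.1, 130.0]
222 [588.7, 89.4, 124.8]
224 [588.7, 88.9, 126.1]
226 [588.8, 87.9, 125.7]
228 [589.0, 86.7, 125.1]
```

```bash
python3 -m creep '[{"gripper":0,"dx":0.001,"dy":0,"dz":0,"turn":0},{"gripper":0,"dx":0,"dy":0,"dz":0,"turn":0}]'
python3 -m creep '[{"gripper":0,"dx":0.0007,"dy":0,"dz":0,"turn":0},{"gripper":0,"dx":0,"dy":0,"dz":0,"turn":0}]'
python3 -m creep '[{"gripper":0,"dx":0,"dy":0,"dz":0.001,"turn":0},{"gripper":0,"dx":0,"dy":0,"dz":0.001,"turn":0},{"gripper":0,"dx":0,"dy":0,"dz":0,"turn":0}]'
```

```text
clock: 11.1
ee_pos: [591.6, 69.3, 100.3]
orientation: [[-0.124, 0.992, 0.0], [0.992, 0.124, -0.001], [-0.001, 0.0, -1.0]]
contact_force: [-0.1, -3.2, -1.8]
grip_width: 22.2
finger_force: 60.9
clock: 11.3
ee_pos: [591.6, 69.4, 100.3]
orientation: [[-0.124, 0.992, 0.0], [0.992, 0.124, -0.003], [-0.003, -0.0, -1.0]]
contact_force: [0.8, -6.0, -2.1]
grip_width: 22.7
finger_force: 60.9
clock: 11.6
ee_pos: [592.1, 69.4, 99.0]
orientation: [[-0.124, 0.992, 0.001], [0.992, 0.124, -0.002], [-0.002, 0.001, -1.0]]
contact_force: [-0.1, -6.3, -0.8]
grip_width: 22.5
finger_force: 61.2
```

The stop face is home, with 6 N of contact. I'll release and retreat upwards.

```bash
python3 -m creep '[{"gripper":0.35,"dx":0,"dy":0,"dz":0,"turn":0},{"gripper":0.5,"dx":0,"dy":0,"dz":0,"turn":0},{"gripper":0.6,"dx":0,"dy":0,"dz":0,"turn":0},{"gripper":0.6,"dx":0,"dy":0,"dz":0,"turn":0},{"gripper":0.6,"dx":0,"dy":0,"dz":0,"turn":0}]'
python3 -m creep '[{"gripper":0.6,"dx":0,"dy":0,"dz":-0.006,"turn":0},{"gripper":0.6,"dx":0,"dy":0,"dz":-0.012,"turn":0},{"gripper":0.6,"dx":0,"dy":0,"dz":-0.02,"turn":0},{"gripper":0.6,"dx":0,"dy":0,"dz":-0.02,"turn":0},{"gripper":0.6,"dx":0,"dy":0,"dz":-0.02,"turn":0},{"gripper":0.6,"dx":0,"dy":0,"dz":-0.01,"turn":0},{"gripper":0.6,"dx":0,"dy":0,"dz":0,"turn":0},{"gripper":0.6,"dx":0,"dy":0,"dz":0,"turn":0}]'
python3 - <<'E'
from rel import *
c=cam("wrist");p,d=imaging.read_camera("wrist");cv2.imwrite("pics/w9.png",p[:,:,::-1])
m,R,o=c;fw=-R[:,2]
for y in range(30,236,6):
    u,v=proj("wrist",[A(y),y,118],c);u=int(u);v=int(v)
    if 0<=v<400: r=ray("wrist",u,v,c);z=d[v,u];print(y,(u,v),np.round(r[0]+r[1]*z/(r[1]@fw),1).tolist())
E
```

```text
clock: 12.1
ee_pos: [591.5, 70.9, 98.3]
orientation: [[-0.124, 0.992, 0.0], [0.992, 0.124, 0.0], [0.0, 0.0, -1.0]]
contact_force: [0.7, -0.3, 0.2]
grip_width: 51.1
finger_force: 0.0
clock: 12.9
ee_pos: [591.2, 70.6, 186.0]
orientation: [[-0.124, 0.992, -0.0], [0.992, 0.124, 0.0], [0.0, -0.0, -1.0]]
contact_force: [-0.6, -0.8, 0.0]
grip_width: 51.5
finger_force: 0.0
30 (322, 257) [602.7, -25.9, 0.8]
36 (322, 250) [601.6, -16.5, 1.0]
42 (322, 243) [594.3, 42.5, 119.3]
48 (322, 235) [593.5, 48.7, 118.4]
54 (322, 228) [592.7, 55.3, 121.1]
60 (322, 220) [591.9, 61.8, 121.5]
66 (322, 213) [591.2, 66.9, 120.8]
72 (322, 205) [590.5, 73.1, 121.1]
78 (322, 197) [589.7, 79.2, 121.3]
84 (322, 189) [589.0, 85.0, 121.1]
90 (322, 181) [588.1, 92.6, 129.4]
96 (322, 173) [587.4, 98.0, 128.8]
102 (322, 165) [586.7, 103.3, 127.3]
108 (322, 156) [586.0, 109.6, 127.5]
114 (322, 148) [585.3, 115.0, 127.5]
120 (322, 139) [584.5, 121.2, 127.5]
126 (322, 131) [583.8, 126.6, 126.7]
132 (322, 122) [583.1, 132.6, 116.8]
138 (322, 114) [582.4, 138.2, 118.3]
144 (322, 105) [581.7, 144.2, 127.1]
150 (322, 97) [581.0, 149.6, 127.8]
156 (322, 89) [580.3, 155.0, 128.6]
162 (322, 80) [579.5, 161.2, 127.9]
168 (322, 72) [578.9, 166.8, 127.6]
174 (322, 64) [578.2, 172.1, 128.7]
180 (322, 55) [577.4, 178.3, 129.3]
186 (322, 47) [576.5, 186.0, 120.3]
192 (322, 39) [575.8, 191.7, 121.2]
198 (322, 31) [575.2, 196.1, 126.8]
204 (322, 24) [574.6, 201.2, 127.2]
210 (322, 16) [573.9, 206.9, 128.0]
216 (322, 8) [573.0, 213.8, 125.7]
222 (322, 1) [572.4, 218.8, 127.1]
```

View pics/w9.png

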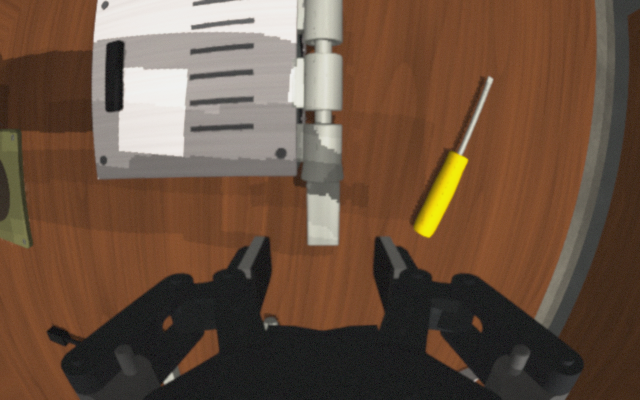

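The picture shows the rod in both gaps between knuckles, at (322,118) and (322,45). The grip (308–338, 181–245) sits against the mouth, the lid is closed, and the gripper is clear. I'm handing in.

```bash
python3 -c "
from station import manip
print(manip.finish_job())"
```

```text
the job is handed in; nothing more can be done
None
```

The long thin pin is through all three knuckles with its grip against the mouth, the lid is closed in place and the gripper is clear; the job was handed in at about 13 s, and no verdict came back.

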